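# Index the rotary table one hole towards the marking gauge

## Task

Index the rotary table by one hole towards the side on which the tall marking gauge stands: press the thumb plunger down with the fingertips to free the table, push the table round while the plunger is in, and let the plunger spring up into the very next hole so that the table is locked again. Nothing is to be gripped or lifted: leave the glass bowl standing in the middle of the table, leave everything around it where it is, and move clear at the end.

Things in the scene. Friction and masses are not known exactly. Their poses are not given: they have to be found in the camera images.
- indexer: Fixed green-painted body of the rotary table: round foot 304 mm across and 12 mm high, bolted down. Origin on the turning axis at the work surface, z up; its -x axis points to where the plunger stands at the start (roughly towards the robot). A steel index plate (284 mm across, from 34 to 44 mm above the work surface) has 12 slot-shaped holes, 15 mm wide, in its rim, every 30 degrees.
- pivot (a point): Centre of the top of the round aluminium faceplate (220 mm across, top 68 mm above the work surface), on the vertical turning axis.
- pad (a point): Centre of the top of the plunger's thumb pad: a level steel plate 40 mm (radially) by 43 mm (along the turn), 150 mm out from the turning axis, its top 95 mm above the work surface when up. It turns with the faceplate, and this point moves with the pad. A fingertip between the cheeks (see slot) presses the pad down and, pushing sideways on a cheek, turns the table.
- slot (a point): Middle of the space between the tops of two upright steel cheeks, straight above the pad, 125 mm above the work surface. The cheeks, 6 mm thick and 44 mm long radially, turn with the faceplate and stand on either side of the pad in the direction of turning, 47 mm apart inside; their tops are 30 mm above the pad when up. Radially the space is open.
- plunger (a joint): Plunger travel: 0 = up, 0.012 m = fully in; it takes about 2.7 N to start and 5.7 N fully in. Its tooth is 7 mm deep in its hole when up: the table turns freely from about 7.5 mm pressed. If let go between holes it stays about 7 mm down under the index plate, the table can still be pushed round, and it springs up by itself into the next hole it comes to and stops the table there.
- faceplate (a joint): Angle of the turning part in rad: 0 = in the hole where it starts, positive = counter-clockwise seen from above. Holes lie at 0, +-0.5236, +-1.047; end stops at +-1.12. A locked table has about 1 degree of play either way. The table turns stiffly (about 1.5 N at the pad) and stays where it is left.
- bowl_mid (a point): Glass bowl, 110 mm across the rim, 50 mm high, standing loose in the middle of the faceplate and turning with it. The point is on its axis, 25 mm above its underside (93 mm above the work surface).
- gauge_axis (a point): Marking gauge, loose, 1.8 kg: round dark foot 90 mm across, thin column 237 mm tall with a block and needle; left or right of the rotary table, the spool on the other side. Point: on the column, 100 mm above the work surface. Turn so that the plunger moves towards the gauge: gauge on +y of the indexer's frame = clockwise from above, faceplate negative; on -y = faceplate positive.
- spool: Dark steel flanged spool, loose: 96 mm across, 103 mm high. Origin at the centre of its underside. Leave alone.
- tumbler: Glass tumbler, 72 mm across, 95 mm high, standing close beside the rotary table at its far left; origin at the centre of its underside. Leave alone.
- stone: Grey dressing stone 120 x 28 x 22 mm lying near the table's front; origin at the centre of its underside. Leave alone.
- scraper: Flat scraper, wooden handle and steel blade, about 160 mm long, 16 mm high, lying near the table's front. Leave alone.
Not all that is in view belongs to the job. Leave any turquoise look-alike of the part that bears gauge_axis alone.

How it is judged (in metres and radians):
On the way, in this order (a step that is already met when the one before it is completed fails the run):
1. the plunger is pressed in far enough to free the table, while the table is still at its first hole (value of joint plunger above 0.007 m and value of joint faceplate between -0.12 and 0.12 rad), for 0.02 s.
2. the table is at the next hole on the gauge's side and the plunger has sprung up into it (((y of gauge_axis in the frame of indexer above 0 m and value of joint faceplate between -0.5736 and -0.4736 rad) or (y of gauge_axis in the frame of indexer below 0 m and value of joint faceplate between 0.4736 and 0.5736 rad)) and value of joint plunger below 0.002 m), for 0.2 s.
At the end, for the whole second after the job is handed in: The faceplate stands at the next hole (30 degrees from its first one, within 2.9 degrees) on the gauge's side, at rest; the plunger is up in that hole (within 2 mm of fully up); the bowl still stands upright within 20 mm of the middle of the faceplate (all of step 2 and velocity of joint faceplate between -0.03 and 0.03 rad/s and horizontal distance between bowl_mid and pivot below 0.02 m and angle between bowl_mid's own z axis and vertical below 0.1 rad and height (world z) of bowl_mid below 0.1 m); the robot touches nothing.
It fails at once if the bowl is lifted, tipped or pushed off the middle of the table (height (world z) of bowl_mid above 0.113 m or angle between bowl_mid's own z axis and vertical above 0.35 rad or horizontal distance between bowl_mid and pivot above 0.03 m).
It fails at once if something standing around the table is lifted or moved by more than 25 mm (distance of any of gauge_axis, spool, tumbler, stone, scraper from where it was at the start of the episode above 0.025 m).
It also fails if it takes over 45 s, if anything falls off the work surface, if the arm or the gripper's body presses on something with over 40 N, if the wrist force passes 120 N, or if a joint passes its speed limit or range.

## Robot

A 6-joint arm with a two-finger parallel gripper is mounted at the origin on the work surface. World frame = base frame: x ahead of the robot, y to its left, z up, the work surface at z = 0. Lengths are in mm, angles in rad, forces in N, time in s.
With the tool pointing down it reaches from about 275 to 725 mm from the base axis. Payload 5.6 kg.
Tool frame: the origin (TCP) lies at the very end of the fingers, on their centre line; the grasp point (between the pads) lies 19 mm behind it (r.grasp_offset is the y of the grasp point in the tool frame, in mm); y points along the fingers, x is the direction in which the jaws open and shut, and the axes are right-handed (so a half turn about y gives the same grasp; the last joint's range is limited). The gripper opens to 85 mm and grips with 20 to 120 N. Pads are 22 mm wide; open, the fingers measure 114 mm over their backs; the gripper's body (76 mm by 85 mm) begins 54 mm behind the grasp point. The pads swing forward as they close: fully open they stand 13 mm farther back than shut.
Start: joints at [0.285, 0.255, 0.108, 0, -1.424, -0.285], TCP at [549.993, 0.025, 206.783] pointing down, gripper open.
Joint ranges: [-2.95, 2.95], [-1.21, 1.97], [-1.09, 1.5], [-2.87, 1.71], [-2.94, -0.07], [-3.05, 3.05]. Speed limits (rad/s): [2.57, 2.57, 3.14, 3.14, 3.14, 3.14].

## Interface

Orientations are given as a rotation vector (axis times angle).
In Python, from cell import r, grab_frame gives the robot as it stands.
- The arm moves only by the shell command python3 -m jog 'ROWS'. ROWS is JSON, a list of rows, each a list of 7 numbers: the turn, a rotation vector about the tool's x, y, z in degrees, then the shift along the tool's x, y, z in mm, then the finger opening in mm, from 0 to 85.4. A call has 1 to 10 rows; each row is the pose to reach, as a shift and turn from the pose commanded when the call began, along the tool's axes at that moment; what a row does not reach only later rows make up. A row lasts 1/12 s, in which the tool goes at most 41.7 mm and 7.16 degrees, less where a joint would pass 70% of its speed; a pose out of reach is approached as far as the arm can. A call with a gripper value outside its range is refused whole. The fingers move at their own pace and stop on an object; the grip force is fixed at half the most. Time passes only in rows, so rows that repeat a pose let the fingers close. It gives the time, the measured TCP pose, the force and the opening at its end, in the units of the state.
- r.get_obs(): the state, without advancing time (a new reading comes with each control period).
- grab_frame(name): name is "scene" or "side" or "wrist"; returns a dict with "color" (400x640x3 uint8, blue, green, red), "fovy" (degrees; the focal length in pixels is half the picture's height over the tangent of half this angle, whatever the lens; pixels are square), "cx", "cy" (the principal point, pixels), "distortion" ([k1, k2, p1, p2, k3] as OpenCV has them; the pictures are not rectified), "cam_to_world" (4x4, takes a point from camera to world coordinates); the wrist camera has in their place "tool_from_camera" (4x4, takes a point from camera to tool coordinates, whose origin is the TCP and whose axes are the tool frame's). Camera axes: x right, y up, looking along -z (the intrinsics and any distortion apply to the point x, -y, -z); pixel columns grow to the right and rows downward; lengths in mm; the calibration is good to about 2 mm. A picture is of the moment at which its call begins: read the wrist's pose just before it. There is no depth.
- r.hand_in(): hands the job in, once; it reports no verdict.
The state is a dict: "clock": time; "joint_pos": joint angles; "qvel": joint speeds; "effort": joint torques, N m; "eef_pos": TCP position; "eef_rot": TCP orientation; "ft_force": force on the tool from outside, world axes, zero at the start; "wrist_torque": the same for the moment, N m; "opening": finger opening in mm.
Only numpy, scipy, OpenCV 4.12 (cv2) and the standard library are available. Lean on these libraries where they do the work, as an engineer would, in place of code of your own. Each camera call takes 0.05 s, during which the arm holds its last target.

## Working session

There is one attempt and no reset: what is moved stays moved. The work goes in short steps, Python scripts to look and compute and a shell command to move; the robot and the scene stay as the last step left them, time stands still between calls to the robot, and variables do not carry over. Pictures are saved under pics/ and viewed, and the job is handed in when it is done.

```bash
ls; mkdir -p pics; python3 - <<'E'
from cell import r, grab_frame
import cv2
o=r.get_obs();print(o)
for n in("scene","side","wrist"):
    f=grab_frame(n);cv2.imwrite(f"pics/{n}0.png",f["color"]);print(n,{k:v for k,v in f.items() if k!="color"})
E
```

```text
pics
{'clock': 0.0, 'joint_pos': array([ 2.84596468e-01,  2.55727821e-01,  1.06990274e-01, -4.75402515e-04,
       -1.42391103e+00, -2.84651060e-01]), 'qvel': array([ 0.00011811,  0.00109066, -0.00048404, -0.0011439 , -0.00016197,
        0.00165794]), 'effort': array([-4.48901856e-04, -3.86631560e+01,  2.37934113e+01,  5.36471218e+00,
       -6.25866101e-03, -4.57470776e-06]), 'eef_pos': array([5.49445544e+02, 5.18353963e-02, 2.05900217e+02]), 'eef_rot': array([ 1.98190405e-03, -2.22034745e+00,  2.22050023e+00]), 'ft_force': array([-0.28816825,  1.18739155,  0.70816619]), 'wrist_torque': array([-0.00406235, -0.04115533,  0.02912601]), 'opening': 85.10665700924304}
scene {'fovy': 44.01696107759129, 'cx': 318.0353861732463, 'cy': 200.11970375488391, 'distortion': array([0.04662738, 0.        , 0.        , 0.        , 0.        ]), 'cam_to_world': array([[-8.80248666e-01, -3.68699909e-01,  2.98701630e-01,
         8.91170454e+02],
       [ 4.74472572e-01, -6.75717226e-01,  5.64164878e-01,
         6.46991214e+02],
       [-6.16970234e-03,  6.38331112e-01,  7.69737180e-01,
         9.11
[... 465 characters left out ...]
 1.34687873e-02,  6.72209247e-01,  7.40238691e-01,
         7.62746619e+02],
       [ 0.00000000e+00,  0.00000000e+00,  0.00000000e+00,
         1.00000000e+00]])}
wrist {'fovy': 60.905666252320145, 'cx': 314.61234483418093, 'cy': 198.63311927300953, 'distortion': array([-0.02718323,  0.        ,  0.        ,  0.        ,  0.        ]), 'tool_from_camera': array([[ 9.99999563e-01, -2.56069839e-04, -8.99012095e-04,
         6.81831768e-01],
       [-7.70066514e-04,  3.19519226e-01, -9.47579480e-01,
        -1.66026592e+02],
       [ 5.29898174e-04,  9.47579759e-01,  3.19518889e-01,
         8.33417365e+01],
       [ 0.00000000e+00,  0.00000000e+00,  0.00000000e+00,
         1.00000000e+00]])}
```

View pics/scene0.png

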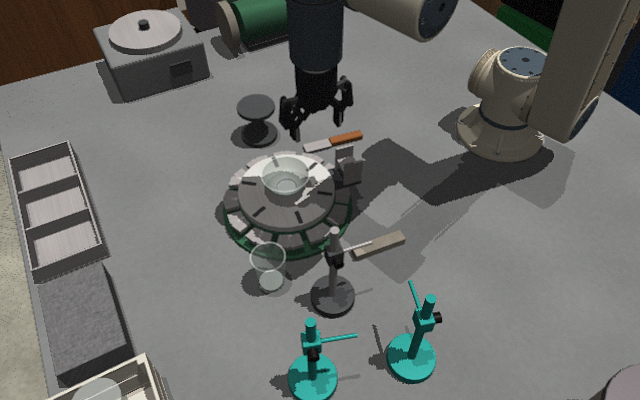

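View pics/side0.png

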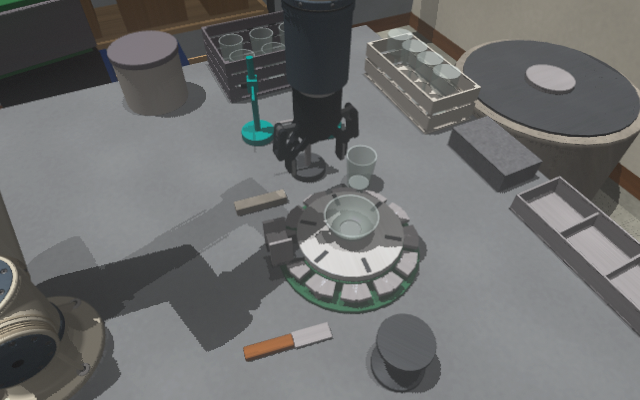

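View pics/wrist0.png

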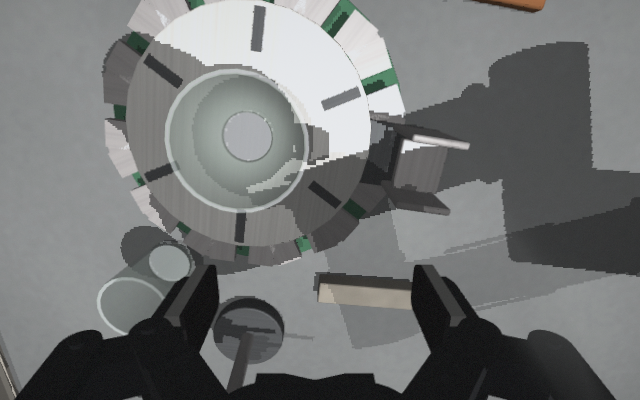

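The dark gauge has its foot at scene (333,295), with its column top near (334,232). The turquoise ones at (313,375) and (411,355) are look-alikes. The dark gauge is on +y (the bottom of the wrist picture) and the spool is on -y, so the turn should be clockwise. I'll enlarge crops to confirm and measure.

```bash
cat > h.py <<'E'
import numpy as np,cv2
from scipy.spatial.transform import Rotation as R
def K(f):
    fl=200/np.tan(np.radians(f["fovy"])/2); return np.array([[fl,0,f["cx"]],[0,fl,f["cy"]],[0,0,1.]])
def ray(f,uv,obs=None):
    p=cv2.undistortPoints(np.array([[uv]],float),K(f),f["distortion"])[0,0]
    d=np.array([p[0],-p[1],-1.])
    T=f["cam_to_world"] if "cam_to_world" in f else tw(obs)@f["tool_from_camera"]
    d=T[:3,:3]@d; return T[:3,3],d/np.linalg.norm(d)
def tw(o):
    T=np.eye(4);T[:3,:3]=R.from_rotvec(o["eef_rot"]).as_matrix();T[:3,3]=o["eef_pos"];return T
def tri(rs):
    A=sum(np.eye(3)-np.outer(d,d) for _,d in rs);b=sum((np.eye(3)-np.outer(d,d))@c for c,d in rs)
    x=np.linalg.solve(A,b);return x,[np.linalg.norm((np.eye(3)-np.outer(d,d))@(x-c)) for c,d in rs]
def atz(rr,z):
    c,d=rr;return c+d*(z-c[2])/d[2]
E
cat > crop.py <<'E'
import cv2,sys
a,o,x,y,w,h,s=sys.argv[1],sys.argv[2],*map(int,sys.argv[3:])
i=cv2.imread(a)[y:y+h,x:x+w];i=cv2.convertScaleAbs(cv2.resize(i,None,fx=s,fy=s,interpolation=cv2.INTER_CUBIC),alpha=1.4,beta=25)
for k in range(0,w,10):
    cv2.line(i,(k*s,0),(k*s,6),(0,0,255),1)
    if k%20==0: cv2.putText(i,str(x+k),(k*s,18),0,.4,(0,0,255),1)
for k in range(0,h,10):
    cv2.line(i,(0,k*s),(6,k*s),(0,0,255),1)
    if k%20==0: cv2.putText(i,str(y+k),(8,k*s+4),0,.4,(0,0,255),1)
cv2.imwrite(o,i)
E
python3 crop.py pics/scene0.png pics/s_c.png 210 130 200 190 3 ;cp pics/s_c.png pics/s_c1.png
python3 crop.py pics/side0.png pics/d_c.png 230 130 200 190 3
python3 crop.py pics/wrist0.png pics/w_c.png 340 80 150 150 4
```

```text
(no output)
```

View pics/s_c.png

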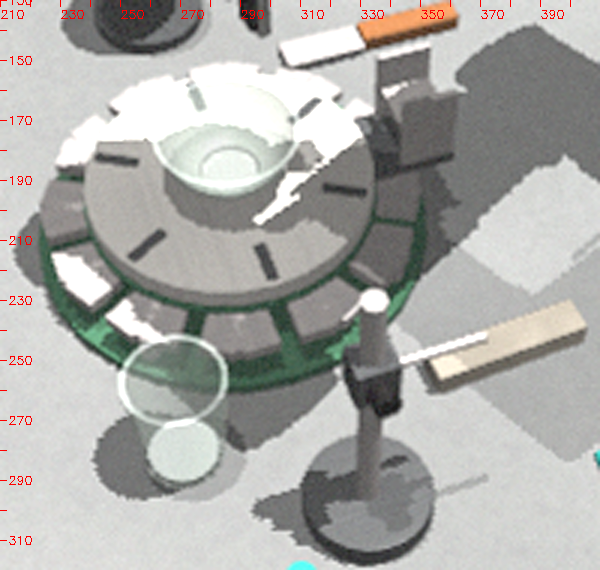

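View pics/d_c.png

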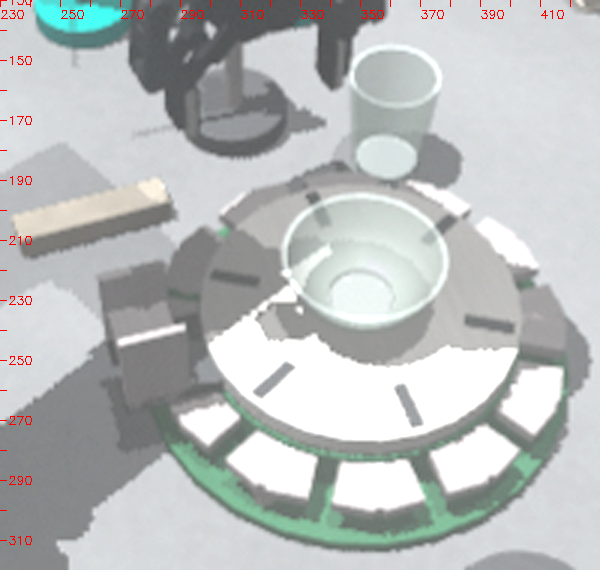

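View pics/w_c.png

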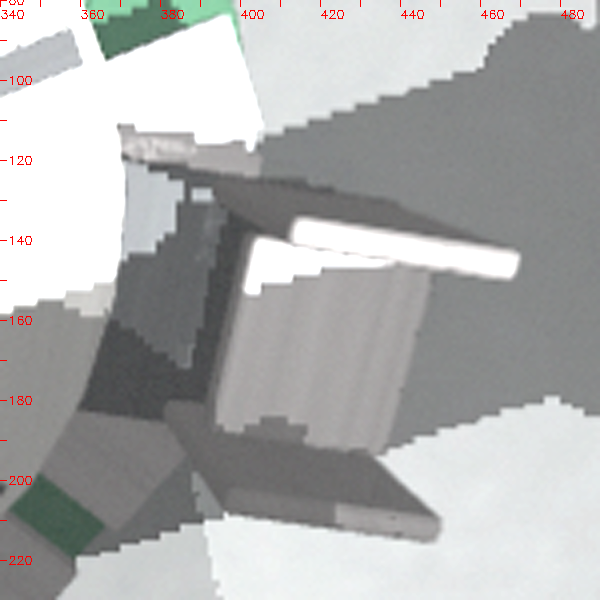

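```bash
python3 crop.py pics/wrist0.png pics/w_c2.png 90 0 300 270 2;cp pics/w_c2.png pics/w_c2b.png; python3 crop.py pics/scene0.png pics/s_c3.png 320 135 60 70 8;python3 crop.py pics/side0.png pics/d_c3.png 255 205 60 70 8;python3 crop.py pics/wrist0.png pics/w_c4.png 190 280 160 120 5
```

```text
(no output)
```

View pics/w_c2.png

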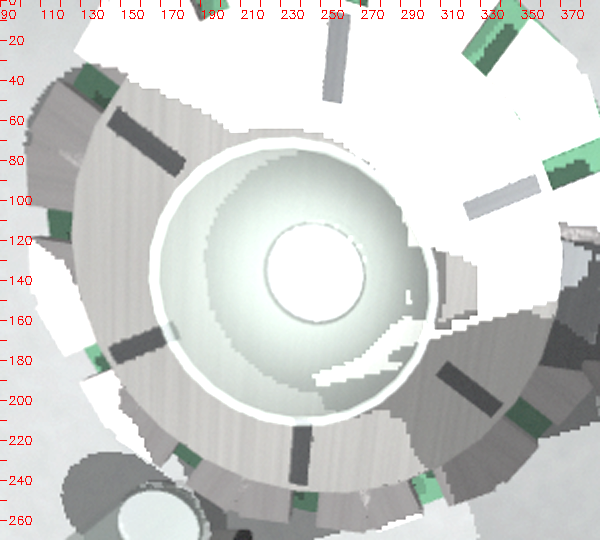

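View pics/s_c3.png

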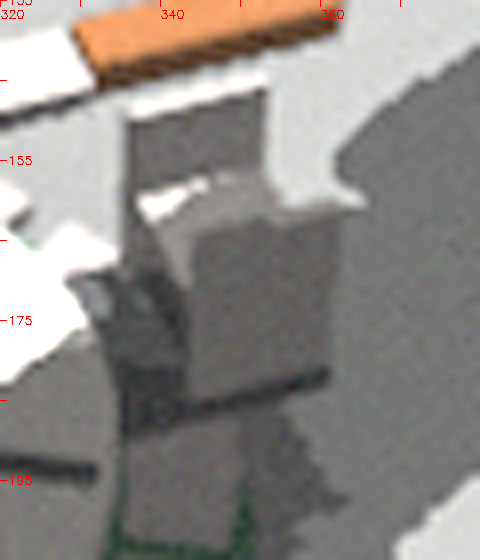

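View pics/d_c3.png

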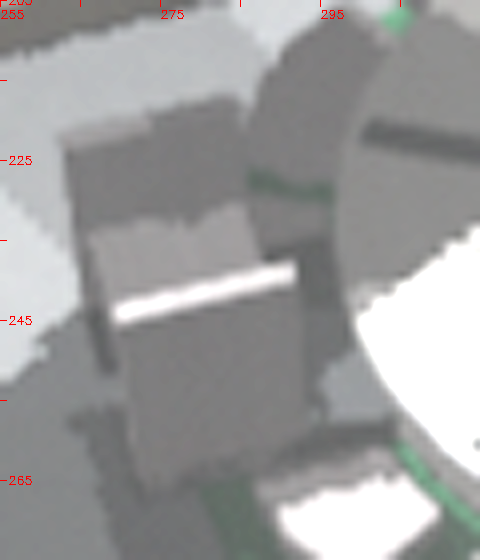

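View pics/w_c4.png

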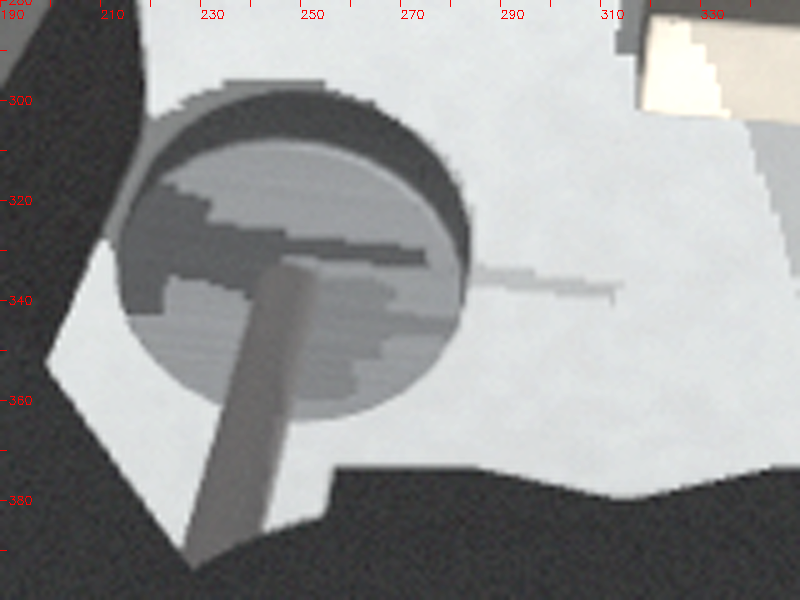

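```bash
cat > m.py <<'E'
from cell import r, grab_frame
from h import *
import pickle
o=r.get_obs();F={n:grab_frame(n) for n in("scene","side","wrist")}
pickle.dump((o,F),open("f0.pkl","wb"))
E
python3 m.py; python3 - <<'E'
from h import *
import pickle
from scipy.optimize import least_squares
o,F=pickle.load(open("f0.pkl","rb"))
S=lambda n,u,v: ray(F[n],(u,v),o)
A,e=tri([S("scene",344.5,147.3),S("side",280.5,241.5),S("wrist",438,142)]);print("A",A,e)
B,e=tri([S("side",273,219.5),S("wrist",421,208)]);print("B",B,e)
B2,e=tri([S("scene",353,161.5),S("side",273,219.5),S("wrist",421,208)]);print("B2",B2,e)
print("slot",(A+B)/2,np.linalg.norm(A-B))
def fit(n,pts,z):
    P=np.array([atz(S(n,*p),z)[:2] for p in pts])
    s=least_squares(lambda q:np.hypot(*(P-q[:2]).T)-q[2],[550,0,100]);print(n,s.x,np.abs(s.fun).max())
fit("wrist",[(126,130),(138,85),(142,175),(173,220),(210,237),(240,245),(280,241),(320,221),(365,170),(371,150),(371,118)],68)
# scene faceplate
fit("scene",[(238,189),(245,210),(260,223),(285,228),(310,221),(325,212),(334,190)],68)
fit("side",[(297,228),(300,248),(315,264),(340,275),(370,274),(395,262),(404,245),(398,220)],68)
# pad corners in wrist at z=95
for p in [(401,139),(445,146),(391,187),(431,193)]: print("pad",atz(S("wrist",*p),95))
# gauge
fit("wrist",[(211,328),(214,345),(228,358),(252,364),(270,356),(281,335),(278,325),(260,311),(240,308)],10)
print("col", [atz(S("wrist",245,333),10)])
print("top",[ (z,atz(S("scene",334.5,231),z)) for z in(225,237)])
print("foot",atz(S("scene",333,293),10), atz(S("side",305,172),10))
print("needle tip",[atz(S("scene",373,241),z) for z in (150,180,200)])
E
```

```text
A [456.75193806 -42.35762744 119.60580453] [np.float64(0.22877613043013922), np.float64(0.2619878439514855), np.float64(0.3558606236742906)]
B [464.1446182    9.86012357 121.57147271] [np.float64(0.9698631993063418), np.float64(0.9698631993063027)]
B2 [464.41761538   8.93900697 122.94746485] [np.float64(0.5136408432781485), np.float64(1.2991018057666357), np.float64(0.8662980554267675)]
slot [460.44827813 -16.24875194 120.58863862] 52.775080211346584
wrist [606.75498682 -39.07302477 107.64784909] 4.836789929538227
scene [611.3471512  -34.22244248 108.06855006] 2.0370968170900454
side [607.33329495 -43.22198665 108.44500072] 2.8740492144120537
pad [478.18373467 -41.07620546  95.        ]
pad [441.40731232 -35.45287413  95.        ]
pad [ 4.83455778e+02 -2.89676174e-01  9.50000000e+01]
pad [448.59455153   5.07256833  95.        ]
wrist [638.1649208  229.17390846  45.48753045] 1.3356104955679555
col [array([638.96941348, 223.6143686 ,  10.        ])]
top [(225, array([632.65925545, 217.90283926, 225.        ])), (237, array([637.17876008, 225.40451389, 237.        ]))]
foot [631.57338578 218.14322258  10.        ] [620.7069801  206.14309037  10.        ]
needle tip [array([552.6528891 , 225.43729322, 150.        ]), array([565.99106236, 242.04724149, 180.        ]), array([574.88317787, 253.12054034, 200.        ])]
```

Crops confirm that the dark-foot gauge at scene (333,295) is the real one: world ≈(637,223), about +260 mm to the y side of the pivot (≈(608,-38)). The slot is at ≈(460,-16), 150 mm out, with a cheek pitch of 53 mm, so the sizes agree. The plunger lies at 171.5°, so I'll yaw the tool +8.5° about its y. Next I shut the fingers and move above the slot.

```bash
python3 -m jog '[[0,4,0,20,10,4,0],[0,8.5,0,45,20,8,0],[0,8.5,0,70,30,12,0],[0,8.5,0,90,36,16,0],[0,8.5,0,90,36,16,0],[0,8.5,0,90,36,16,0],[0,8.5,0,90,36,16,0],[0,8.5,0,90,36,16,0]]'
cat > snap.py <<'E'
import sys,pickle,cv2
from cell import r,grab_frame
o=r.get_obs();t=sys.argv[1];F={}
for n in sys.argv[2:]:
    F[n]=grab_frame(n);cv2.imwrite(f"pics/{n}{t}.png",F[n]["color"])
pickle.dump((o,F),open(f"f{t}.pkl","wb"))
print(o["clock"],o["eef_pos"].round(1),o["eef_rot"].round(3),o["ft_force"].round(2),o["opening"])
E
python3 snap.py 1 wrist side scene
python3 crop.py pics/side1.png pics/d1c.png 220 130 160 150 4;python3 crop.py pics/scene1.png pics/s1c.png 280 80 130 130 5
```

```text
clock: 0.97
eef_pos: [460.9, -15.8, 171.1]
eef_rot: [-0.16, -2.145, 2.145]
ft_force: [-0.5, 0.6, -0.2]
opening: 0.1
0.9667 [460.9 -15.8 171.1] [-0.16  -2.145  2.145] [-0.51  0.58 -0.18] 0.10430479986521735
```

View pics/wrist1.png

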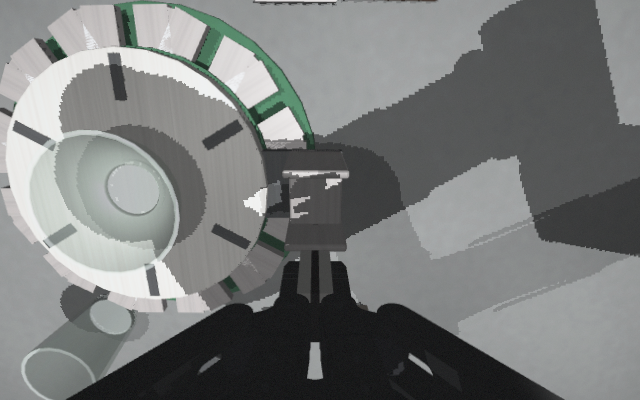

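View pics/d1c.png

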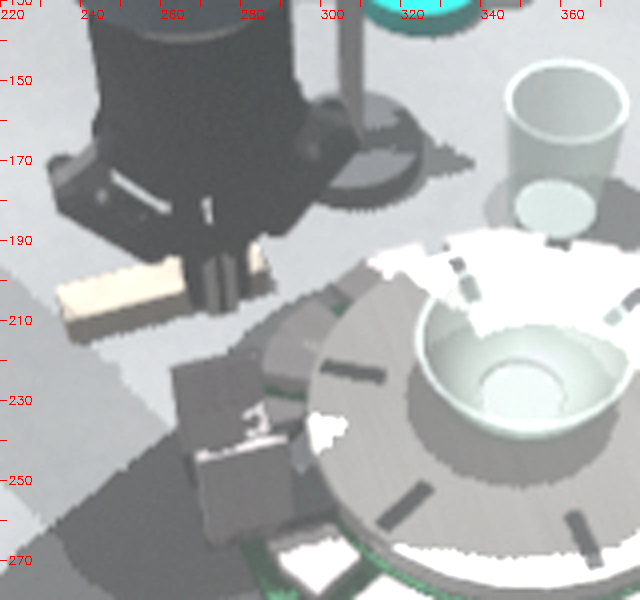

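View pics/s1c.png

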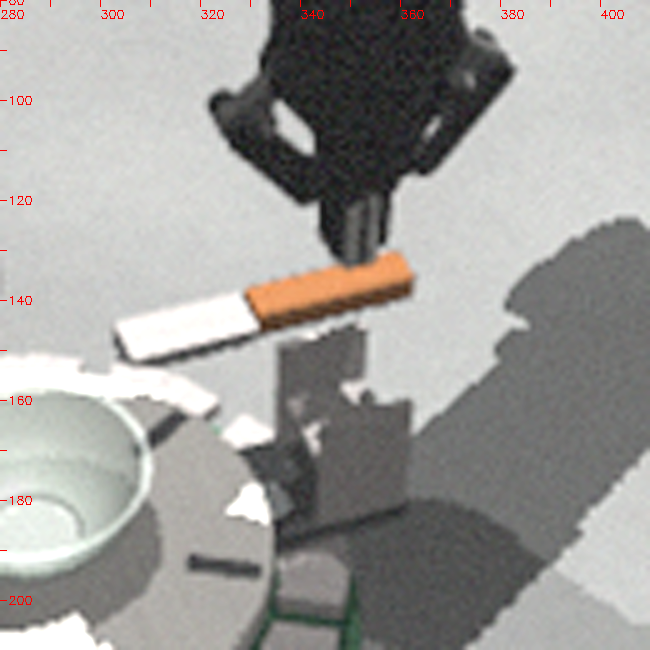

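```bash
python3 crop.py pics/wrist1.png pics/w1c.png 260 140 120 130 5
```

```text
(no output)
```

View pics/w1c.png

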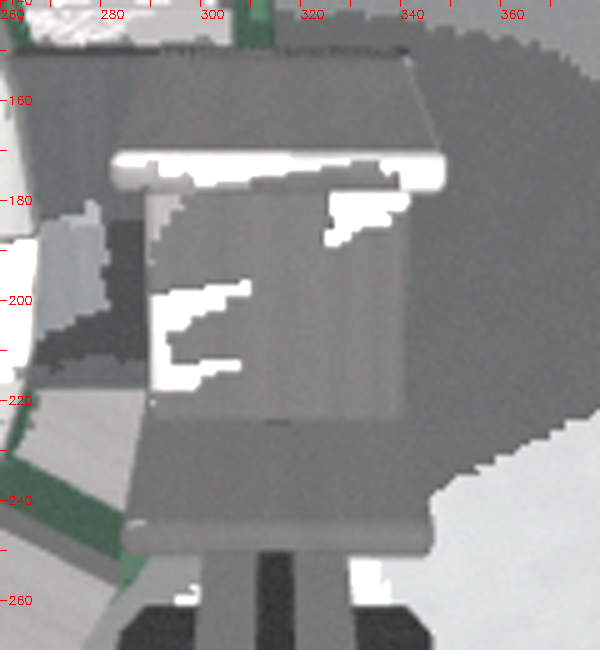

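```bash
python3 - <<'E'
from h import *
import pickle
o,F=pickle.load(open("f0.pkl","rb"));o1,F1=pickle.load(open("f1.pkl","rb"))
S=lambda n,u,v: ray(F[n],(u,v),o)
W=lambda u,v: ray(F1["wrist"],(u,v),o1)
A,e=tri([S("scene",344.5,147.3),S("side",280.5,241.5),S("wrist",438,142),W(313.5,174)]);print("A",A,e)
B,e=tri([S("scene",353,161.5),S("side",273,219.5),S("wrist",421,208),W(313.5,247.5)]);print("B",B,e)
s=(A+B)/2;print(s)
print(atz(W(313.5,174),125),atz(W(313.5,247.5),125))
P,e=tri([S("wrist",401,139),W(287.5,172)]);print(P)
for p in [(288,222),(339,222)]:print(atz(W(*p),95))
T=np.linalg.inv(tw(o1))
for q in (s,): print("tool coords",T@np.append(q,1))
E
```

```text
A [456.7972275  -42.45870026 119.58592184] [np.float64(0.30393922602483064), np.float64(0.31628506859347505), np.float64(0.2977148056601653), np.float64(0.30051022998791194)]
B [464.47930855   8.88732585 122.94000093] [np.float64(0.4367070035230129), np.float64(1.3786586105520053), np.float64(0.7930884325357723), np.float64(0.23074777091206655)]
[460.63826803 -16.78568721 121.26296138]
[456.73030726 -44.10276196 125.        ] [464.49787031   7.70265874 125.        ]
[477.09988223 -40.15621265  91.11694004]
[483.01335997  -1.72461365  95.        ]
[444.21509826   4.04896789  95.        ]
tool coords [ 0.17036717 49.8251624   1.04007044  1.        ]
```

The TCP is centred over the slot, within about 1 mm. I'll descend between the cheeks.

```bash
python3 -m jog '[[0,0,0,0,20,1,0],[0,0,0,0,40,1,0],[0,0,0,0,55,1,0],[0,0,0,0,66,1,0],[0,0,0,0,70,1,0],[0,0,0,0,70,1,0]]'; python3 snap.py 2 side scene; python3 crop.py pics/side2.png pics/d2c.png 220 150 130 120 5
```

```text
clock: 1.62
eef_pos: [459.5, -17.1, 99.9]
eef_rot: [-0.157, -2.143, 2.144]
ft_force: [0.5, -0.4, 0.4]
opening: -0.1
1.6167 [459.5 -17.1  99.9] [-0.157 -2.143  2.144] [ 0.47 -0.44  0.37] -0.06409678520999063
```

View pics/d2c.png

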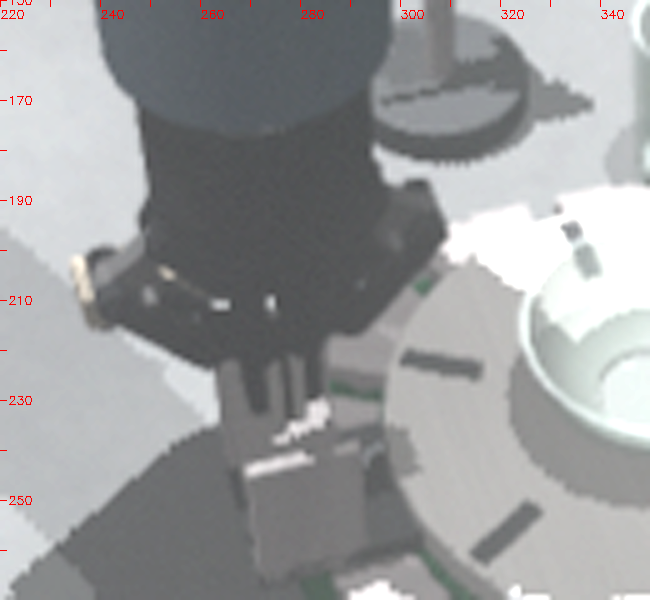

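The fingers are between the cheeks. I'll press down slowly and watch the force.

```bash
python3 -m jog '[[0,0,0,0,2,0,0],[0,0,0,0,5,0,0],[0,0,0,0,7,0,0],[0,0,0,0,7,0,0],[0,0,0,0,7,0,0]]'; python3 -m jog '[[0,0,0,0,2,0,0],[0,0,0,0,4,0,0],[0,0,0,0,4,0,0],[0,0,0,0,4,0,0]]';python3 -m jog '[[0,0,0,0,2,0,0],[0,0,0,0,4,0,0],[0,0,0,0,4,0,0],[0,0,0,0,4,0,0]]'
```

```text
clock: 2.13
eef_pos: [459.8, -17.0, 93.8]
eef_rot: [-0.159, -2.144, 2.144]
ft_force: [0.8, 0.2, -0.0]
opening: 0.1
clock: 2.47
eef_pos: [459.7, -17.0, 89.6]
eef_rot: [-0.159, -2.144, 2.144]
ft_force: [-0.2, 0.3, 0.0]
opening: 0.3
clock: 2.8
eef_pos: [459.7, -17.0, 85.6]
eef_rot: [-0.159, -2.144, 2.144]
ft_force: [-0.1, 0.7, 0.2]
opening: 0.3
```

```bash
python3 snap.py 3 side scene wrist; python3 crop.py pics/side3.png pics/d3c.png 240 190 80 90 6;python3 crop.py pics/scene3.png pics/s3c.png 310 120 80 90 6;  python3 crop.py pics/wrist3.png pics/w3c.png 240 130 160 150 4
```

```text
2.8 [459.7 -17.   85.6] [-0.159 -2.144  2.144] [-0.13  0.74  0.2 ] 0.33838426762048857
```

View pics/d3c.png

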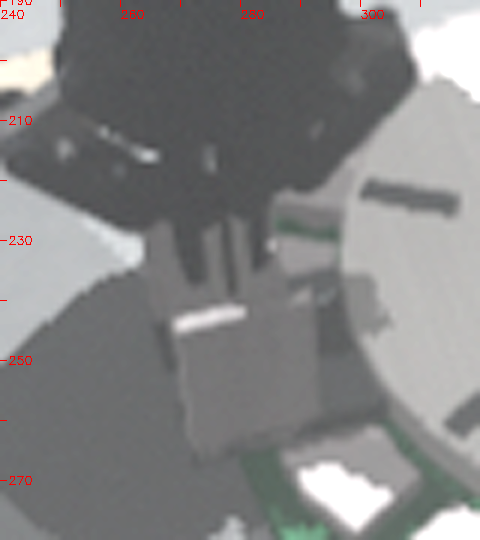

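View pics/s3c.png

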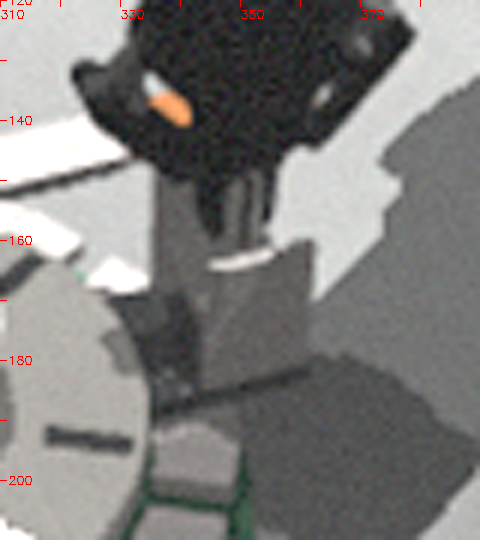

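View pics/w3c.png

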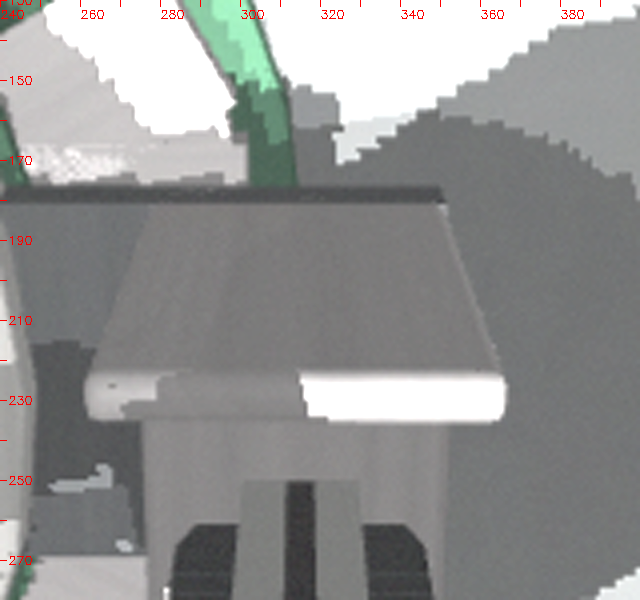

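```bash
python3 - <<'E'
from h import *
import pickle
o1,F1=pickle.load(open("f1.pkl","rb"));T=tw(o1)
for n in F1:
    f=F1[n];C=f["cam_to_world"] if n!="wrist" else T@f["tool_from_camera"]
    for z in(-11,0,11):
      for y in (0,-5,-10):
        p=np.linalg.inv(C)@T@np.array([0,y,z,1.]); q=cv2.projectPoints(np.array([[p[0],-p[1],-p[2]]]),np.zeros(3),np.zeros(3),K(f),f["distortion"])[0].ravel();print(n,z,y,q.round(1))
E
python3 crop.py pics/side1.png pics/d1d.png 240 170 60 50 10;python3 crop.py pics/scene1.png pics/s1d.png 320 100 60 50 10
```

```text
wrist -11 0 [313.3 264.7]
wrist -11 -5 [313.3 269.4]
wrist -11 -10 [313.3 274.3]
wrist 0 0 [313.3 246.7]
wrist 0 -5 [313.3 251. ]
wrist 0 -10 [313.3 255.6]
wrist 11 0 [313.3 228. ]
wrist 11 -5 [313.3 231.9]
wrist 11 -10 [313.3 236. ]
side -11 0 [273.8 208.5]
side -11 -5 [273.6 206.7]
side -11 -10 [273.5 204.9]
side 0 0 [275.3 212.9]
side 0 -5 [275.1 211.1]
side 0 -10 [274.9 209.3]
side 11 0 [276.8 217.5]
side 11 -5 [276.6 215.7]
side 11 -10 [276.4 213.9]
scene -11 0 [351.8 141.6]
scene -11 -5 [351.9 139.9]
scene -11 -10 [352.  138.2]
scene 0 0 [349.8 138.3]
scene 0 -5 [349.9 136.6]
scene 0 -10 [350.  134.8]
scene 11 0 [347.9 135. ]
scene 11 -5 [348.  133.3]
scene 11 -10 [348.1 131.6]
```

View pics/d1d.png

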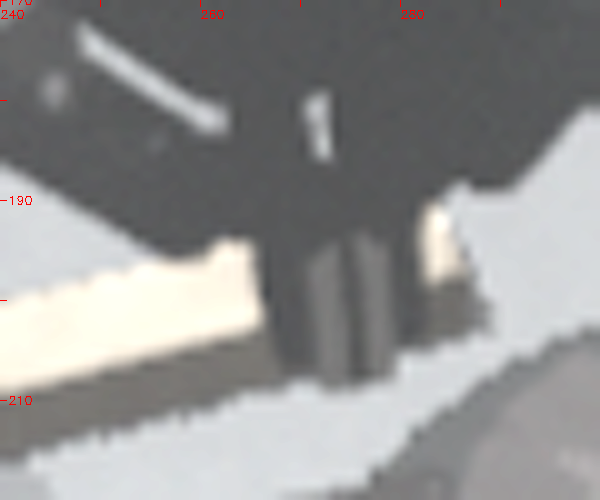

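View pics/s1d.png

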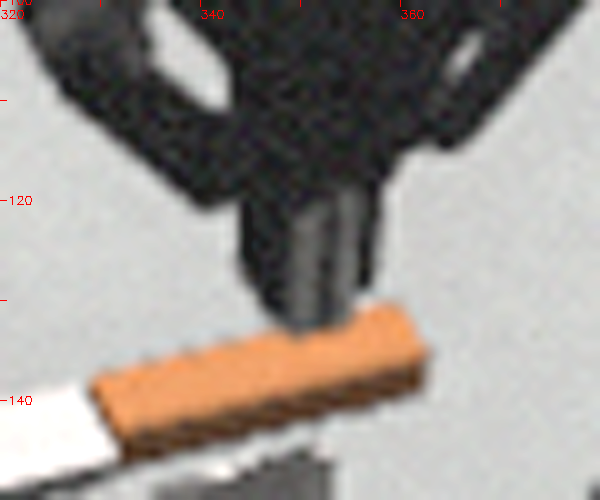

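Tip check: in all three views at pose 1 (side row 209, scene row 133, wrist row 250), the shut fingertips end about 20 mm above the nominal TCP. That explains the zero force. I'll keep going down in small steps, guided by force.

```bash
python3 -c "
from cell import r;print(r.grasp_offset)"; for i in 1; do python3 -m jog '[[0,0,0,0,2,0,0],[0,0,0,0,4,0,0],[0,0,0,0,4,0,0],[0,0,0,0,4,0,0]]';python3 -m jog '[[0,0,0,0,2,0,0],[0,0,0,0,4,0,0],[0,0,0,0,4,0,0],[0,0,0,0,4,0,0]]'; done
```

```text
-18.700000000000003
clock: 3.28
eef_pos: [459.7, -17.0, 81.6]
eef_rot: [-0.159, -2.144, 2.144]
ft_force: [-0.8, 0.1, 0.5]
opening: -0.2
clock: 3.62
eef_pos: [459.7, -17.0, 77.6]
eef_rot: [-0.159, -2.144, 2.144]
ft_force: [-0.4, -0.3, -0.6]
opening: 0.3
```

```bash
python3 -m jog '[[0,0,0,0,2,0,0],[0,0,0,0,3,0,0],[0,0,0,0,3,0,0],[0,0,0,0,3,0,0]]';python3 -m jog '[[0,0,0,0,2,0,0],[0,0,0,0,3,0,0],[0,0,0,0,3,0,0],[0,0,0,0,3,0,0]]'; python3 snap.py 4 side scene wrist;  python3 crop.py pics/side4.png pics/d4c.png 240 190 80 90 6;python3 crop.py pics/scene4.png pics/s4c.png 310 120 80 90 6
```

```text
clock: 3.95
eef_pos: [459.8, -17.0, 74.7]
eef_rot: [-0.159, -2.144, 2.144]
ft_force: [0.1, 0.5, 0.1]
opening: 0.0
clock: 4.28
eef_pos: [459.8, -17.0, 71.7]
eef_rot: [-0.159, -2.144, 2.144]
ft_force: [-0.3, -0.5, -0.1]
opening: 0.1
4.2833 [459.8 -17.   71.7] [-0.159 -2.144  2.144] [-0.35 -0.51 -0.11] 0.13508434822833273
```

View pics/d4c.png

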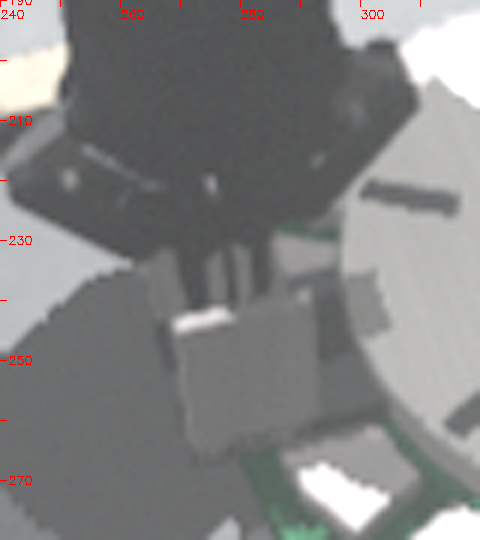

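View pics/s4c.png

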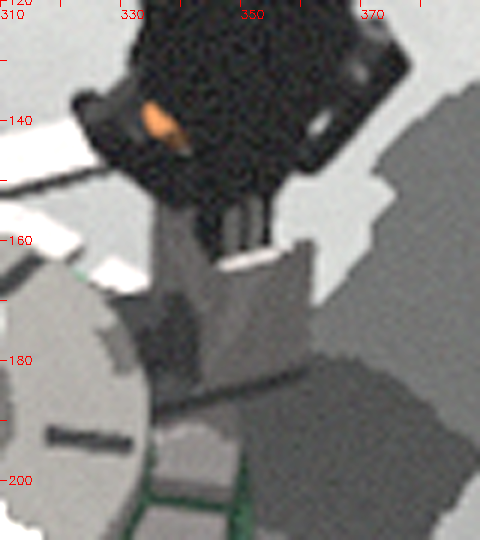

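View pics/wrist4.png

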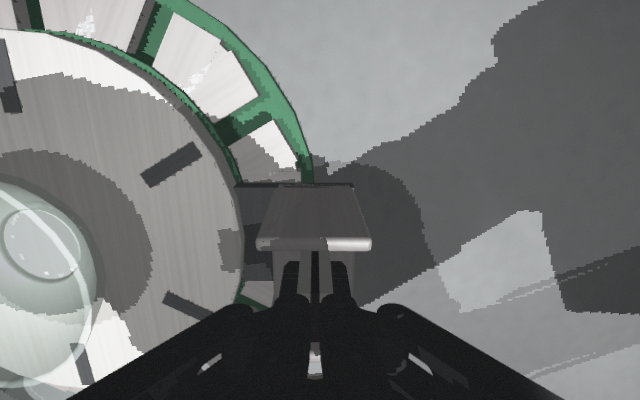

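```bash
python3 -m jog '[[0,0,0,0,1,0,0],[0,0,0,0,2,0,0],[0,0,0,0,2,0,0],[0,0,0,0,2,0,0]]';python3 -m jog '[[0,0,0,0,1,0,0],[0,0,0,0,2,0,0],[0,0,0,0,2,0,0],[0,0,0,0,2,0,0]]';python3 -m jog '[[0,0,0,0,1,0,0],[0,0,0,0,2,0,0],[0,0,0,0,2,0,0],[0,0,0,0,2,0,0]]'
```

```text
clock: 4.77
eef_pos: [460.0, -16.9, 70.0]
eef_rot: [-0.16, -2.145, 2.144]
ft_force: [-1.9, -0.1, 3.9]
opening: -0.1
clock: 5.1
eef_pos: [460.0, -17.0, 67.9]
eef_rot: [-0.16, -2.145, 2.144]
ft_force: [-0.2, 0.2, 3.3]
opening: -0.3
clock: 5.43
eef_pos: [460.0, -17.0, 65.8]
eef_rot: [-0.16, -2.144, 2.144]
ft_force: [-0.7, 0.7, 4.0]
opening: 0.1
```

Contact came at TCP z≈71 with a spring-like ~3 N. I'll press to about 10 mm.

```bash
python3 -m jog '[[0,0,0,0,2,0,0],[0,0,0,0,3,0,0],[0,0,0,0,3,0,0],[0,0,0,0,3,0,0]]';python3 -m jog '[[0,0,0,0,1,0,0],[0,0,0,0,2,0,0],[0,0,0,0,2,0,0],[0,0,0,0,2,0,0],[0,0,0,0,2,0,0]]'
python3 - <<'E'
import numpy as np
# world arc -> tool frame; tool x=radial out, tool z ~ -tangential(+y)
R=150
for a in (3,6,9,12,15,18,21,24,27,30,32):
    t=np.radians(a);print(a,"x",round(R*(np.cos(t)-1),1),"z",round(-R*np.sin(t),1))
E
```

```text
clock: 5.77
eef_pos: [460.0, -16.9, 62.8]
eef_rot: [-0.16, -2.145, 2.144]
ft_force: [0.4, 1.8, 3.9]
opening: -0.2
clock: 6.18
eef_pos: [460.0, -17.0, 60.9]
eef_rot: [-0.16, -2.145, 2.144]
ft_force: [-0.3, 0.5, 5.4]
opening: 0.2
3 x -0.2 z -7.9
6 x -0.8 z -15.7
9 x -1.8 z -23.5
12 x -3.3 z -31.2
15 x -5.1 z -38.8
18 x -7.3 z -46.4
21 x -10.0 z -53.8
24 x -13.0 z -61.0
27 x -16.3 z -68.1
30 x -20.1 z -75.0
32 x -22.8 z -79.5
```

Pressed to about 10 mm with 5.4 N. I'll push round along the arc with the tool turning with it, to 16° first.

```bash
python3 -m jog '[[0,2,0,-0.1,0,-5.2,0],[0,4,0,-0.4,0,-10.5,0],[0,6,0,-0.8,0,-15.7,0],[0,8,0,-1.5,0,-20.9,0],[0,10,0,-2.3,0,-26,0],[0,12,0,-3.3,0,-31.2,0],[0,14,0,-4.5,0,-36.3,0],[0,16,0,-5.8,0,-41.3,0],[0,16,0,-5.8,0,-41.3,0],[0,16,0,-5.8,0,-41.3,0]]'; python3 snap.py 5 side scene
```

```text
clock: 7.02
eef_pos: [471.8, 23.5, 60.8]
eef_rot: [-0.431, -1.986, 1.985]
ft_force: [-1.7, 1.4, 6.0]
opening: -0.4
7.0167 [471.8  23.5  60.8] [-0.431 -1.986  1.985] [-1.67  1.42  5.96] -0.3500394777422903
```

View pics/side5.png

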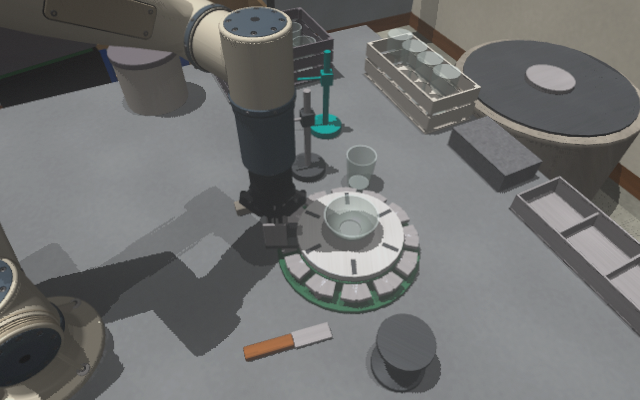

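View pics/scene5.png

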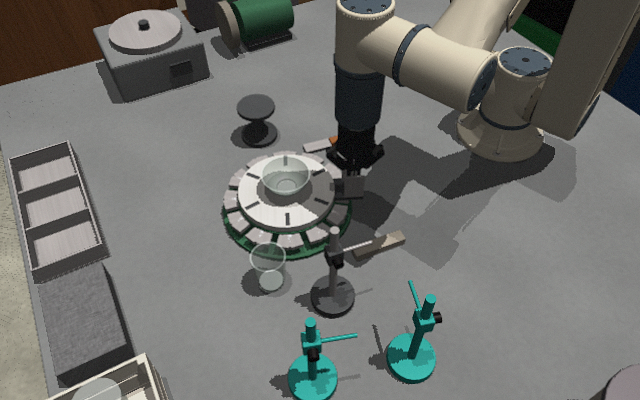

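The table has turned about 12° (the faceplate slots have shifted) and the bowl stayed put. Now I lift off the pad, staying between the cheeks, and push on by the cheek.

```bash
python3 -m jog '[[0,0,0,0,-8,0,0],[0,0,0,0,-15,0,0],[0,0,0,0,-15,0,0]]'; python3 -m jog '[[0,2,0,-0.1,0,-5.2,0],[0,4,0,-0.4,0,-10.5,0],[0,6,0,-0.8,0,-15.7,0],[0,8,0,-1.5,0,-20.9,0],[0,10,0,-2.3,0,-26,0],[0,12,0,-3.3,0,-31.2,0],[0,12,0,-3.3,0,-31.2,0],[0,12,0,-3.3,0,-31.2,0]]'; python3 snap.py 6 side scene; python3 crop.py pics/scene6.png pics/s6c.png 215 130 180 140 4
```

```text
clock: 7.37
eef_pos: [472.2, 23.1, 77.0]
eef_rot: [-0.432, -1.986, 1.985]
ft_force: [0.5, 0.7, -0.5]
opening: 0.2
clock: 8.03
eef_pos: [487.3, 50.0, 75.4]
eef_rot: [-0.61, -1.856, 1.856]
ft_force: [0.0, -0.6, 0.3]
opening: 0.0
8.0333 [487.3  50.   75.4] [-0.61  -1.856  1.856] [ 0.03 -0.63  0.33] 0.04928394846765953
```

View pics/s6c.png

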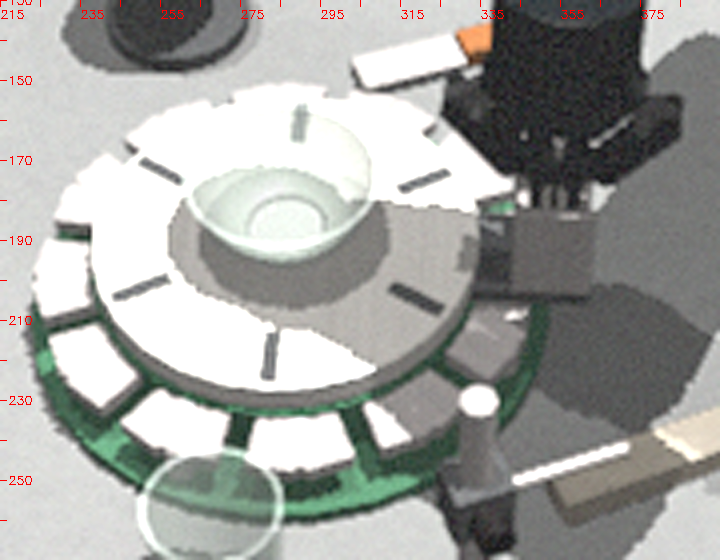

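```bash
python3 -m jog '[[0,1,0,0,0,-2.6,0],[0,2,0,-0.1,0,-5.2,0],[0,3,0,-0.2,0,-7.9,0],[0,3,0,-0.2,0,-7.9,0]]'; python3 -m jog '[[0,1,0,0,0,-2.6,0],[0,1,0,0,0,-2.6,0],[0,1,0,0,0,-2.6,0]]';python3 -m jog '[[0,1,0,0,0,-2.6,0],[0,1,0,0,0,-2.6,0],[0,1,0,0,0,-2.6,0]]'
```

```text
clock: 8.47
eef_pos: [492.5, 56.5, 75.6]
eef_rot: [-0.655, -1.821, 1.822]
ft_force: [-1.5, -1.3, 0.5]
opening: -0.2
clock: 8.72
eef_pos: [494.2, 58.6, 75.6]
eef_rot: [-0.668, -1.811, 1.811]
ft_force: [-1.9, -0.4, -0.7]
opening: -0.0
clock: 8.97
eef_pos: [495.9, 60.5, 75.7]
eef_rot: [-0.682, -1.8, 1.8]
ft_force: [-1.4, -0.6, -1.0]
opening: 0.4
```

```bash
python3 -m jog '[[0,1,0,0,0,-2.6,0],[0,1,0,0,0,-2.6,0],[0,1,0,0,0,-2.6,0]]';python3 -m jog '[[0,0.5,0,0,0,-1.3,0],[0,0.5,0,0,0,-1.3,0],[0,0.5,0,0,0,-1.3,0]]'; python3 snap.py 7 side scene wrist;  python3 crop.py pics/side7.png pics/d7c.png 240 180 190 130 4; python3 crop.py pics/scene7.png pics/s7c.png 215 130 180 140 4
```

```text
clock: 9.22
eef_pos: [498.2, 62.6, 76.0]
eef_rot: [-0.696, -1.79, 1.788]
ft_force: [-0.5, -0.4, -1.0]
opening: -0.3
clock: 9.47
eef_pos: [499.0, 63.5, 76.0]
eef_rot: [-0.703, -1.784, 1.782]
ft_force: [-0.9, 0.3, -0.0]
opening: -0.0
9.4667 [499.   63.5  76. ] [-0.703 -1.784  1.782] [-0.9   0.29 -0.01] -0.0027757792997766123
```

View pics/d7c.png

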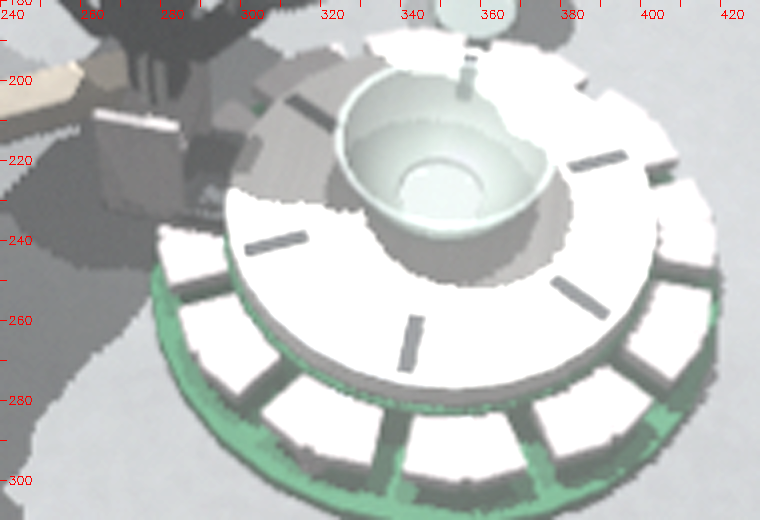

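View pics/s7c.png

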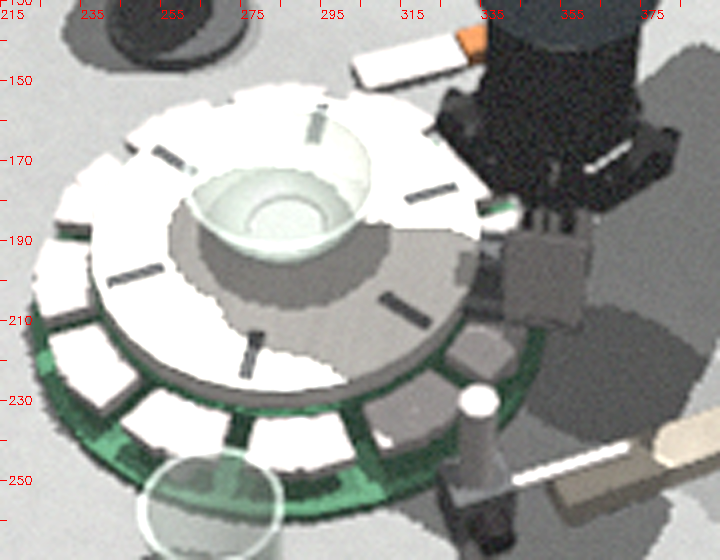

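View pics/wrist7.png

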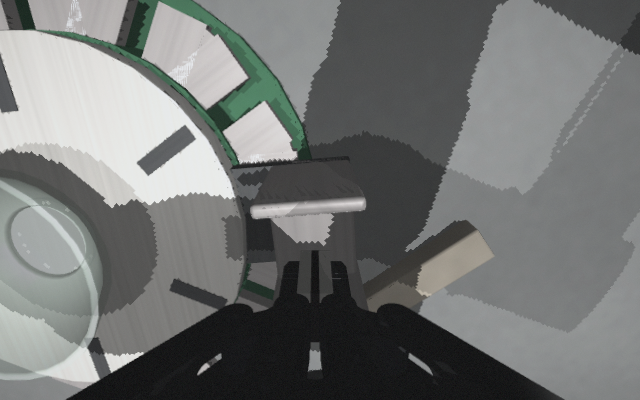

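```bash
cat > ang.py <<'E'
from h import *
import pickle
o,F=pickle.load(open("f0.pkl","rb"))
c=np.array([608,-38.5])
def a(n,u,v):
    d=atz(ray(F[n],(u,v),o),68)[:2]-c;return np.degrees(np.arctan2(d[1],d[0]))%360
E
python3 - <<'E'
from ang import *
print("scene0",a("scene",325,193),a("scene",298.3,217),a("scene",259.5,211.7),a("scene",249,183))
print("scene7",a("scene",316.2,207.5),a("scene",278,218.7),a("scene",249,199))
print("side0",a("side",308,222.5),a("side",321,257),a("side",366,265),a("side",393,237.5))
print("side7",a("side",308.7,240.5),a("side",340,266),a("side",382,254.5),a("side",386.5,220))
E
```

```text
scene0 140.09243540996277 80.00111252651836 22.96881328782613 323.0328440075374
scene7 110.06377788809422 52.05314043727295 354.29600191510184
side0 142.4946315005119 203.30865223625622 261.5434977878814 320.6831251955589
side7 173.12877264460457 229.72012727906275 288.27573905149086 351.5404190695285
```

Faceplate marks read about -30° (±2). I'll push in small steps to feel whether it is locked.

```bash
python3 -m jog '[[0,0.5,0,0,0,-1.3,0],[0,0.5,0,0,0,-1.3,0],[0,0.5,0,0,0,-1.3,0]]'; python3 -c "
from cell import r;o=r.get_obs();print(o['ft_force'],o['wrist_torque'],o['effort'][:1])"; python3 -m jog '[[0,0.4,0,0,0,-1,0],[0,0.4,0,0,0,-1,0],[0,0.4,0,0,0,-1,0]]'; python3 snap.py 8 side scene;  python3 crop.py pics/side8.png pics/d8c.png 240 180 190 130 4; python3 crop.py pics/scene8.png pics/s8c.png 215 130 180 140 4
```

```text
clock: 9.87
eef_pos: [499.5, 64.2, 75.9]
eef_rot: [-0.709, -1.778, 1.777]
ft_force: [-1.4, -1.3, 0.4]
opening: 0.0
[-1.39564608 -1.3307236   0.37091331] [-0.19823783  0.04699558  0.0045624 ] [0.18893037]
clock: 10.12
eef_pos: [500.1, 64.8, 75.8]
eef_rot: [-0.715, -1.773, 1.773]
ft_force: [-0.7, -1.0, 0.3]
opening: -0.3
10.1167 [500.1  64.8  75.8] [-0.715 -1.773  1.773] [-0.68 -0.98  0.27] -0.2718521288229997
```

View pics/d8c.png

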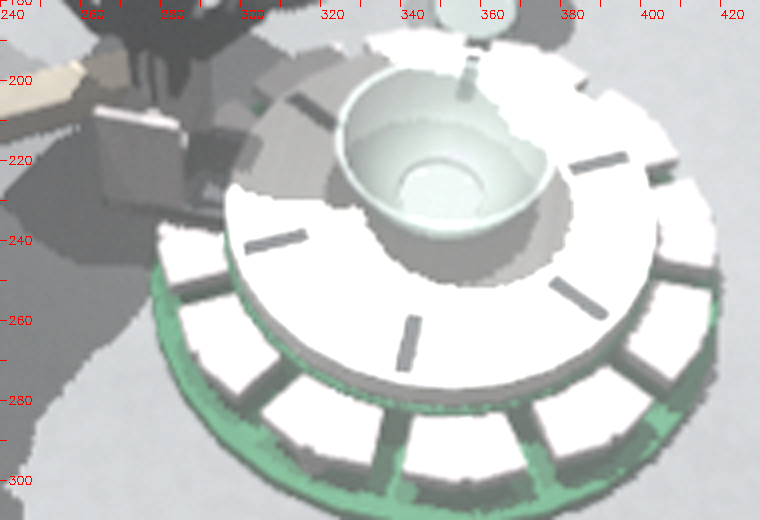

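View pics/s8c.png

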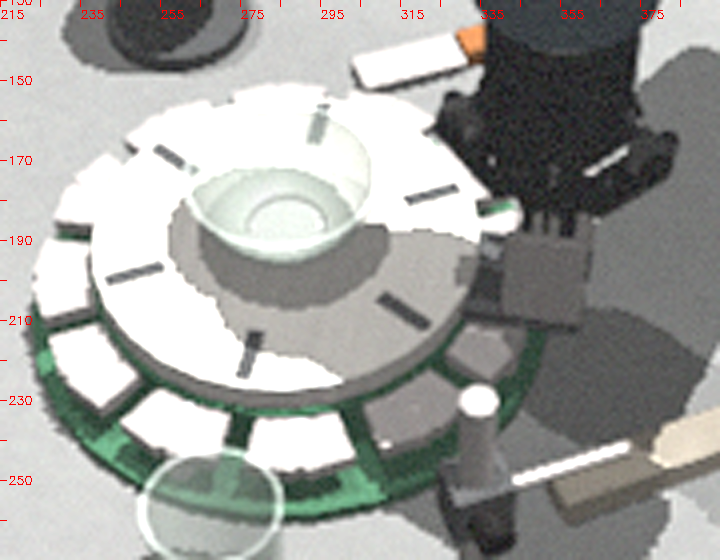

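```bash
python3 -m jog '[[0,0,0,0,0,-1,0],[0,0,0,0,0,-1,0],[0,0,0,0,0,-1,0],[0,0,0,0,0,-1,0]]'; python3 -m jog '[[0,0,0,0,0,-1,0],[0,0,0,0,0,-1,0],[0,0,0,0,0,-1,0],[0,0,0,0,0,-1,0]]'; python3 snap.py 9 side scene wrist;  python3 crop.py pics/side9.png pics/d9c.png 240 180 190 130 4;python3 crop.py pics/wrist9.png pics/w9c.png 200 140 200 150 4
```

```text
clock: 10.55
eef_pos: [500.8, 65.6, 75.8]
eef_rot: [-0.715, -1.773, 1.773]
ft_force: [0.3, -1.2, 0.5]
opening: -0.1
clock: 10.88
eef_pos: [501.4, 66.3, 75.7]
eef_rot: [-0.714, -1.773, 1.773]
ft_force: [-0.4, -1.6, 0.4]
opening: -0.2
10.8833 [501.4  66.3  75.7] [-0.714 -1.773  1.773] [-0.36 -1.59  0.42] -0.23346134304026087
```

View pics/d9c.png

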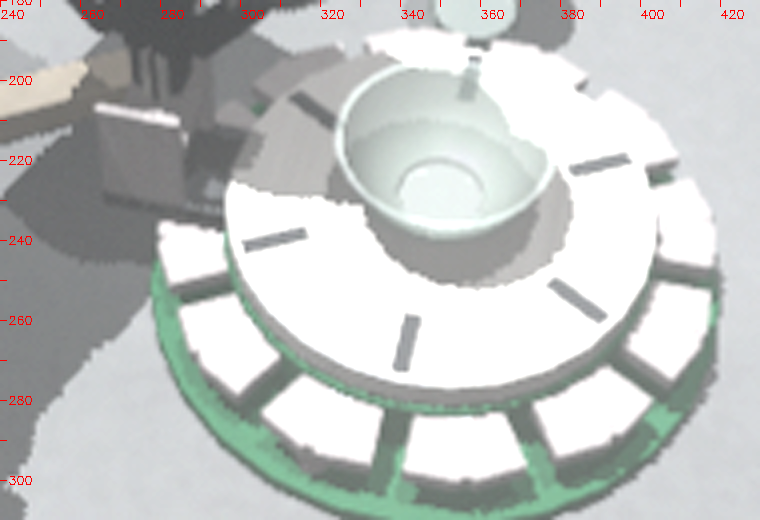

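View pics/w9c.png

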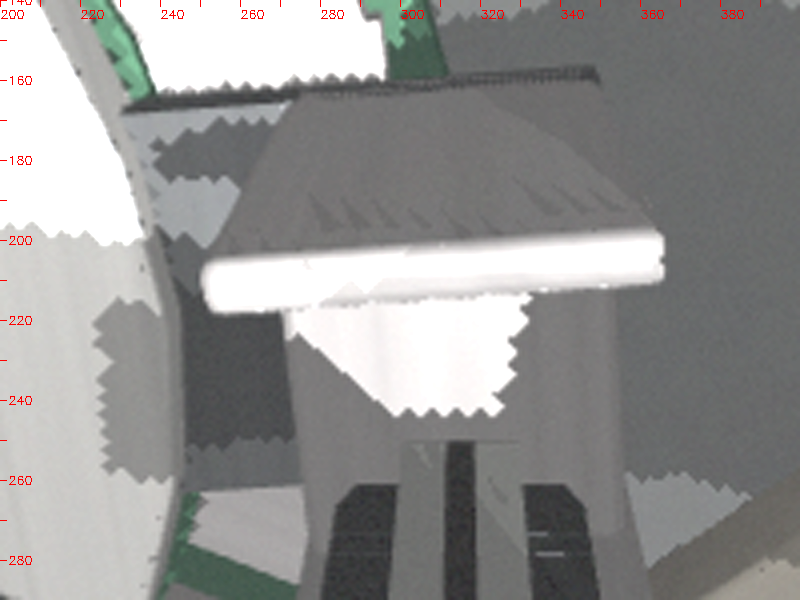

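Is the plunger up? I'll probe it: back off sideways a little and feel for the pad. Contact at TCP z≈71 means up; ≈64 means still under the plate.

```bash
python3 -m jog '[[0,0,0,0,0,2,0],[0,0,0,0,0,4,0],[0,0,0,0,0,4,0]]'; python3 -m jog '[[0,0,0,0,2,0,0],[0,0,0,0,4,0,0],[0,0,0,0,4,0,0],[0,0,0,0,4,0,0]]'; python3 -m jog '[[0,0,0,0,1,0,0],[0,0,0,0,2,0,0],[0,0,0,0,2,0,0],[0,0,0,0,2,0,0]]'
```

```text
clock: 11.28
eef_pos: [498.4, 63.4, 75.8]
eef_rot: [-0.714, -1.773, 1.772]
ft_force: [-0.5, 0.1, 0.6]
opening: -0.0
clock: 11.62
eef_pos: [498.5, 63.4, 71.6]
eef_rot: [-0.714, -1.772, 1.773]
ft_force: [0.1, -0.6, -1.0]
opening: -0.1
clock: 11.95
eef_pos: [498.8, 63.5, 70.0]
eef_rot: [-0.715, -1.773, 1.773]
ft_force: [-0.1, 0.4, 2.6]
opening: -0.1
```

Contact came at the original height (2.6 N at z=70.0), so the plunger is up in its hole. I'll move straight up and clear.

```bash
python3 -m jog '[[0,0,0,0,-10,0,0],[0,0,0,0,-30,0,0],[0,0,0,0,-60,0,0],[0,0,0,0,-90,0,0],[0,0,0,0,-120,0,0],[0,0,0,0,-140,0,0],[0,0,0,0,-140,0,0],[0,0,0,0,-140,0,0]]'; python3 -m jog '[[0,0,0,20,-10,0,0],[0,0,0,50,-20,0,0],[0,0,0,80,-30,0,0],[0,0,0,100,-30,0,0],[0,0,0,100,-30,0,0],[0,0,0,100,-30,0,0]]'; python3 snap.py 10 side scene wrist;  python3 crop.py pics/side10.png pics/d10c.png 240 180 190 130 4;python3 crop.py pics/scene10.png pics/s10c.png 215 130 190 140 4
```

```text
clock: 12.62
eef_pos: [499.1, 63.7, 210.7]
eef_rot: [-0.716, -1.775, 1.771]
ft_force: [-0.8, 0.2, -0.7]
opening: 0.1
clock: 13.12
eef_pos: [425.6, 133.1, 238.9]
eef_rot: [-0.712, -1.773, 1.775]
ft_force: [0.1, -0.7, 0.6]
opening: -0.4
13.1167 [425.6 133.1 238.9] [-0.712 -1.773  1.775] [ 0.08 -0.7   0.63] -0.36749116553723027
```

View pics/d10c.png

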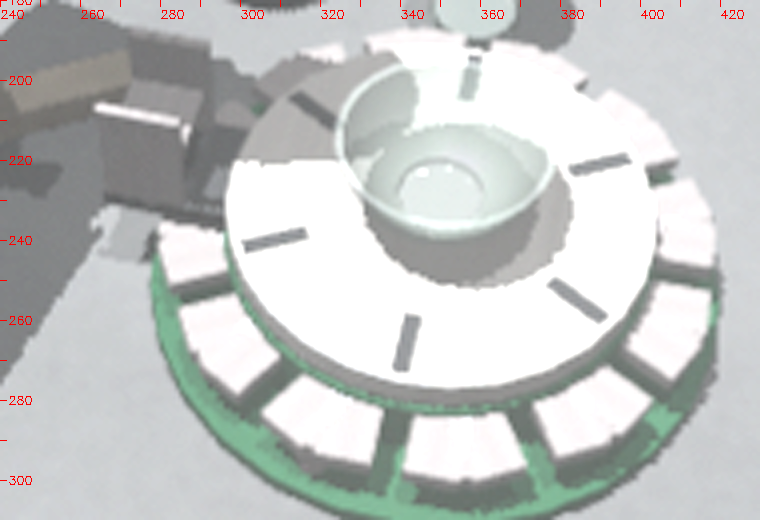

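View pics/s10c.png

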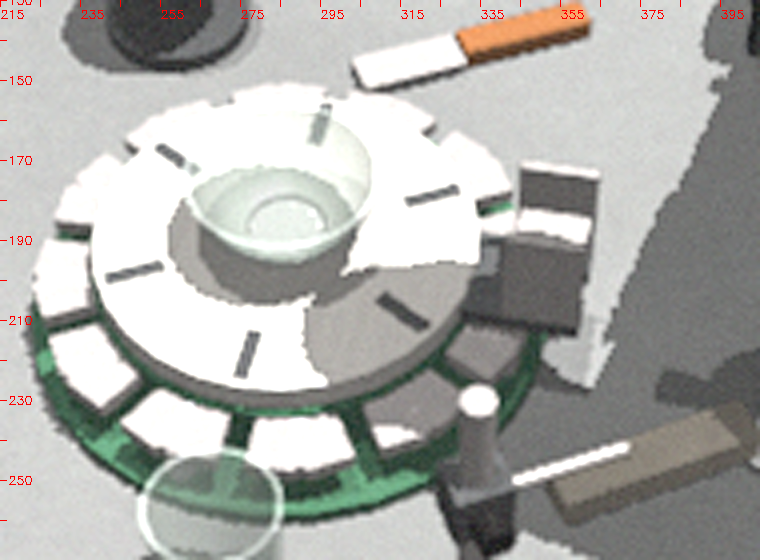

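View pics/side10.png

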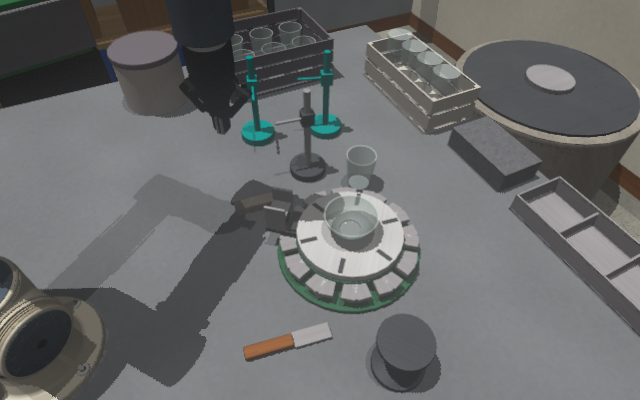

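```bash
python3 - <<'E'
from ang import *
S=lambda n,u,v: ray(F[n],(u,v),o)
A0=np.array([456.8,-42.4]);A,e=tri([S("scene",354.7,172.2),S("side",275.4,208.5)]);print(A,e)
f=lambda p:np.degrees(np.arctan2(*(p-c)[::-1]))%360
print(f(A[:2])-f(A0),np.hypot(*(A[:2]-c)),np.hypot(*(A0-c)))
print([a("scene",*p) for p in[(316,207.5),(277,218.7),(248.7,198)]])
# pad top edge visible: scene pad
from h import *
print("pad ctr", tri([S("scene",354,187),S("side",281,207)]))
E
python3 crop.py pics/wrist10.png pics/w10c.png 0 0 640 400 1
```

```text
[477.85071698  35.92462318 120.7663498 ] [np.float64(0.9909095680163128), np.float64(0.9909095680163242)]
-31.240207334777182 149.9261831940213 151.25028925592176
[np.float64(109.8777405168969), np.float64(50.7244069002844), np.float64(352.34632256286534)]
pad ctr (array([493.07746256,  54.64924913,  98.58946433]), [np.float64(4.007673761235318), np.float64(4.007673761235291)])
```

View pics/w10c.png

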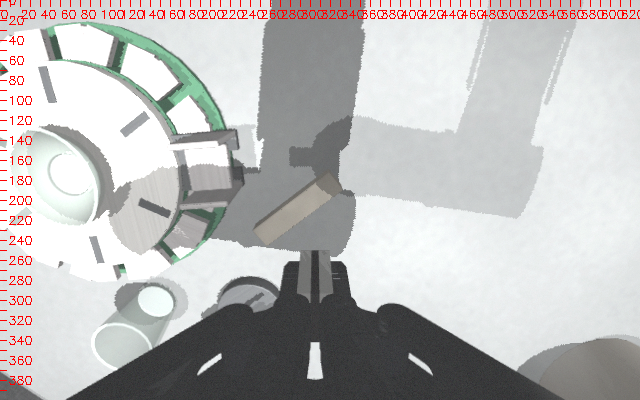

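```bash
python3 -c "
from cell import r;print(r.hand_in())"
```

```text
the job is handed in; nothing more can be done
None
```

I turned the table one hole clockwise, towards the dark gauge on +y, and the plunger is up again in the next hole. The job was handed in at about 13 s of the 45 s allowed; no verdict is reported.

I pressed the plunger about 10 mm with the shut fingers (5.4 N) and pushed the table about 12° round. I then lifted off the pad but stayed between the cheeks, and pushed on by the cheek to the next hole.

Last checks:
- **Turn:** the cheeks measure -31.2° from the start. The faceplate marks give between -29° and -31°, which is within the lock's play plus measuring error.
- **Plunger:** with the table turned, the fingertips met the pad at about the same height as at the start (2.6 N at TCP z 70), so it is up.
- **Surroundings:** the pictures show the bowl upright in the middle and the gauge, spool, tumbler, stone and scraper where they were. I compared these by eye, not by measurement.
- **Robot:** the arm is clear, with about zero force on the tool.

Checks that disagreed or were unclear:
- **Fingertip length:** the shut fingertips ended about 20–25 mm short of the stated TCP, so I went by force rather than the nominal height.
- **Heights:** the camera put the cheek tops about 3–4 mm below the stated 125 mm.
- **Locking:** pushing on against the lock gave only 1–2 N, which did not settle it. I take the table as locked from the pad height and the angle.

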